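# Pin the hold-down bar of a circuit-board jig

## Robot

A 6-joint arm with a two-finger parallel gripper is mounted at the origin on the work surface. World frame = base frame: x ahead of the robot, y to its left, z up, the work surface at z = 0. Lengths are in m, angles in rad, forces in N, time in s.
With the tool pointing down it reaches from about 0.375 to 0.9 m from the base axis. Payload 3.1 kg.
Tool frame: the origin (TCP) lies midway between the tips of the shut fingers; the grasp point (between the pads) lies 19 mm behind it; z points along the fingers, y is the line along which they close (so a half turn about z gives the same grasp; the last joint's range is limited). The gripper opens to 87 mm and grips with 3 to 60 N. Pads are 19 mm wide; open, the fingers measure 117 mm over their backs; the gripper's body (75 mm by 190 mm) begins 51 mm behind the grasp point.
Start: joints at [-1.423, 0.527, 1.433, -0, 1.181, -0.178], TCP at [0.201, -0.592, 0.223] pointing down, gripper open.
Joint ranges: [-3.08, 3.08], [-0.75, 2.2], [0.22, 2.44], [-1.43, 4.57], [0, 2.65], [-2.85, 2.85]. Speed limits (rad/s): [2.79, 2.79, 3.14, 3.14, 3.14, 3.14].

## Interface

Orientations are given as a unit quaternion [x, y, z, w].
In Python, from rig import get_obs, cams, job gives the robot as it stands.
- The arm moves only by the tool servo_tool, never from a script. Its argument "moves" is text: rows parted by semicolons, each of 5 numbers parted by spaces: the shift along the tool's x, y, z in m, then the turn about the tool's z in degrees, then the finger opening in m, from 0 to 0.087. In form: dx dy dz spin claw; .... A call has 1 to 10 rows; each row is the pose to reach, as a shift and turn from the pose commanded when the call began, along the tool's axes at that moment; what a row does not reach only later rows make up. A row lasts 1/12 s, in which the tool goes at most 41.7 mm and 7.16 degrees, less where a joint would pass 70% of its speed; a pose out of reach is approached as far as the arm can. A call with a gripper value outside its range is refused whole. The fingers move at their own pace and stop on an object; "grip_force" is the grip in N (left out, the last holds). Time passes only in rows, so rows that repeat a pose let the fingers close. It gives the time, the measured TCP pose, the force, the opening and the grip force at its end, in the units of the state.
- get_obs(): the state, without advancing time (a new reading comes with each control period).
- cams.camera(name): name is "side" or "top" or "wrist"; returns the picture (400x640x3 uint8, blue, green, red); there is no depth.
- cams.camera_model(name): a dict with "fx", "fy", "cx", "cy" (pixels), "R" (3x3) and "t" (3): a world point X has camera coordinates R X + t. Camera axes: x right, y down, z forward; pixel columns grow to the right and rows downward; lengths in m; the calibration is good to about 2 mm. A picture is of the moment at which its call begins: read the wrist's pose just before it. camera_model takes no time and is no camera call; for the wrist camera it gives the pose at the moment of the call.
- job.hand_in(): hands the job in; it is judged then, once.
The state is a dict: "time": time; "q": joint angles; "joint_velocities": joint speeds; "joint_torque": joint torques, N m; "position": TCP position; "tool_rot": TCP orientation; "ft_force": force on the tool from outside, world axes, zero at the start; "moment": the same for the moment, N m; "grip_width": finger opening in m; "grip_force": force on a finger pad.
Only numpy, scipy, OpenCV 4.12 (cv2) and the standard library are available. Lean on these libraries where they do the work, as an engineer would, in place of code of your own. Each camera call takes 0.05 s, during which the arm holds its last target. There are 200 camera calls.

## Task

On the board jig, press the raised hold-down bar down between the two ears of the yoke and feel for the height where the hole in its end lines up, then push the parked locking pin fully home, through the first ear, the hole in the bar and the second ear, until the pin's head rests against the ear. Leave the blue bin, the screwdriver and the spare circuit board where they are.

Things in the scene. Friction and masses are not known exactly. Their poses are not given: they have to be found in the camera images.
- jig: Board jig screwed to the bench: white base 290 x 120 x 10 mm with circuit board (jig x 45 to 155 mm, below z 50 mm), hinged aluminium bar, and yoke of two upright ears (44 mm long in x, tops at z 92 mm, 20 mm slot between). Origin: on the bench under the yoke's centre. z up; x along the lowered bar from yoke to hinge, roughly away from the robot; y along the pin's line, from yoke to pin head.
- bore (a point): Centre of the outer mouth of the first ear's 17.5 mm bore, at jig x 0, y 34, z 70 mm. This ear is 24 mm thick (jig y 34 to 10); the slot runs y 10 to -10. The pin's head must end against this face. Axes as the jig.
- ear2 (a point): Centre of the outer mouth of the second ear's bore, 17.5 mm, in line with the first; jig x 0, y -24, z 70 mm. This ear is 14 mm thick (jig y -10 to -24). Axes as the jig.
- ledge (a point): Centre of the top of the flat ledge outside the first ear (jig y 34 to 102 mm, 30 mm wide, top at z 56 mm) on which the pin's head slides. Axes as the jig.
- hinge (a point): Centre of the bar's hinge, axis along the jig's y; jig x 200, y 0, z 70 mm, between two posts 95 mm tall.
- bar (a joint): Bar angle, rad: 0 level, positive = free end raised, range -0.09 to 1.0. The hinge is stiff: the bar stays where left; lowering takes about 3 N at the pressing plate, raising about 6 N. No stop at the right height: pressed too low, it can be pinched (14 mm wide in y, 22 mm high) and lifted. Its hole lines up with the bores somewhere between -0.055 and +0.055 rad, different each time: find it by trying the pin.
- bar_pad (a point): Centre of the top face of the dark pressing plate on the bar (50 mm along the bar, 40 mm across, 6 mm thick): 130 mm from the hinge along the bar, 17 mm above its centre line. With the bar level: jig x 70 mm, z 87 mm.
- bar_end (a point): Point on the bar's centre line 200 mm from the hinge, in a bolted steel eye plate 44 long, 54 high, 14 mm thick, with a 17.5 mm hole along y. Bolted through slots, the plate sits so that the hole's centre is anywhere up to 11 mm above or below this point, fixed within a run, not reported. The pin's nose enters when hole and bores agree within about 3 mm, then draws the bar into line; else it stops dead.
- pin: Loose steel pin: shank 16 mm thick, 66 mm long, last 12 mm tapering to 11 mm; round head 26 mm wide, 12 mm thick. Origin on its axis at the head's inner face; y from nose (-66 mm) to head (+12). Parked: nose in the first ear, head on the ledge, origin at jig y 78 to 84, z 69 mm. Pushed to jig -y it stops at about y 73 if the eye is out of line; home is y 34. Takes 1 to 2 N, up to 14 N to draw the bar.
- bin: Blue open parts bin, 150 x 100 x 70 mm, to be left alone; origin at the centre of its underside.
- driver: Screwdriver with a green handle, about 190 mm long, lying on the bench, to be left alone; origin near its middle on the underside.
- spare: Spare green circuit board, 110 x 90 mm, 20 mm high with its connectors, to be left alone; origin at the centre of its underside.
Things that resemble listed ones, but are neither listed nor needed, are in the scene too. Of the things shaped like the pin, the steel one is meant.

How it is judged:
By the outcome, as a careful person would: the job done as asked, in the order asked, and still so for the second after the job is handed in, with the robot touching nothing.
It also fails if it takes over 67 s, if anything falls off the work surface, if the arm or the gripper's body presses on something with over 40 N, if the wrist force passes 120 N, or if a joint passes its speed limit or range.

## Working session

There is one attempt and no reset: what is moved stays moved. The work goes in short steps, Python scripts to look and compute and a tool call to move; the robot and the scene stay as the last step left them, time stands still between calls to the robot, and variables do not carry over. Pictures are saved under pics/ and viewed, at most 10 in all, crops included, and the job is handed in when it is done.

Besides the shell and the picture viewer there is one more tool, called after "Call:" by a JSON object that holds its "api" and its "payload". servo_tool: Moves the arm, as the interface text tells. Its arguments: {"type":"object","properties":{"moves":{"type":"string"},"grip_force":{"type":"number"}},"required":["moves"]}

```bash
mkdir -p pics; python3 - <<'E'
from rig import get_obs,cams
import cv2
o=get_obs();print(o)
for n in("side","top"):
    cv2.imwrite(f"pics/{n}0.png",cams.camera(n));m=cams.camera_model(n);print(n,m)
E
```

```text
{'time': 0.0, 'q': array([-1.42248845e+00,  5.28464168e-01,  1.43391633e+00,  1.28639903e-05,
        1.18139055e+00, -1.78490844e-01]), 'joint_velocities': array([-5.86544631e-04, -1.39815069e-04, -2.06719117e-04,  5.31292934e-04,
        8.21074026e-05, -1.03215769e-03]), 'joint_torque': array([ 8.08253990e-04, -4.40041494e+01, -1.76588738e+01,  6.32102718e-02,
        5.81855793e-02, -1.75753626e-04]), 'position': array([ 0.20055887, -0.59116652,  0.22156841]), 'tool_rot': array([ 9.86679813e-01,  1.62670710e-01,  2.23840724e-05, -1.08898170e-03]), 'ft_force': array([ 0.57881225, -0.29799357,  0.25842581]), 'moment': array([ 0.05475411, -0.02197441, -0.01436107]), 'grip_force': 0.0, 'grip_width': 0.08701747175112261}
side {'fx': 411.5496844858085, 'fy': 411.5496844858085, 'cx': 320.4061555892364, 'cy': 192.64805635296267, 'R': array([[-0.84166405, -0.53996984, -0.00584761],
       [-0.3649086 ,  0.57670742, -0.73092425],
       [ 0.39804941, -0.61305883, -0.68243354]]), 't': array([0.48203443, 0.27298695, 0.74721111])}
top {'fx': 375.49599061498225, 'fy': 375.49599061498225, 'cx': 318.9740229672813, 'cy': 200.99489694771913, 'R': array([[ 0.18412622, -0.98289949, -0.00247427],
       [-0.95303995, -0.17791571, -0.24507315],
       [ 0.24044206,  0.04748247, -0.96950143]]), 't': array([-0.08142251,  0.5592854 ,  0.75508331])}
```

View pics/top0.png

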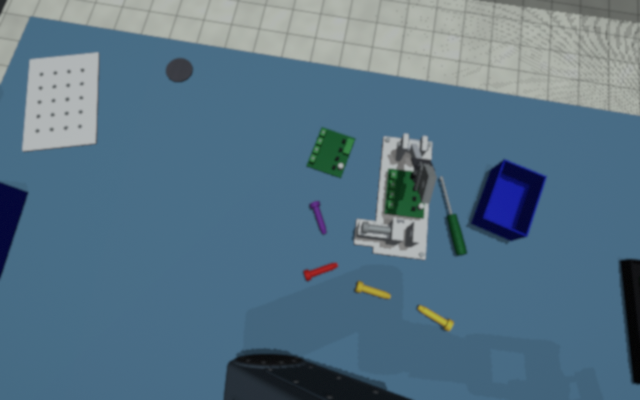

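View pics/side0.png

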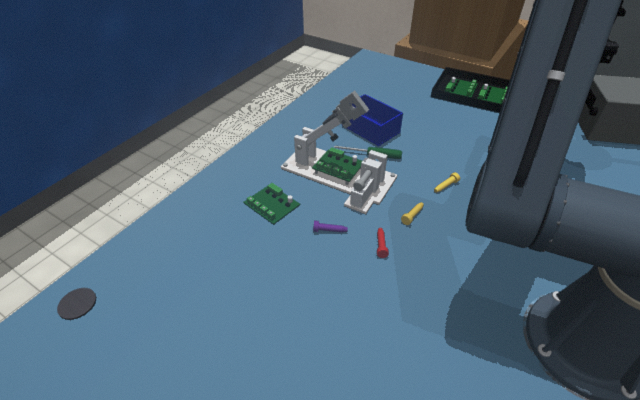

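The steel pin sits in the jig at about top (376,229). The purple, red and yellow pins are lookalikes. I'll confirm in an enlarged crop.

```bash
python3 - <<'E'
import cv2,numpy as np
a=cv2.imread("pics/top0.png")[125:275,345:445];b=cv2.imread("pics/side0.png")[85:220,270:410]
a=cv2.resize(a,None,fx=4,fy=4,interpolation=3);b=cv2.resize(b,None,fx=2.8,fy=2.8,interpolation=3)
c=np.zeros((600,800,3),np.uint8);c[:600,:400]=a;c[:b.shape[0],400:400+b.shape[1]]=b
cv2.imwrite("pics/crop0.png",c)
E
```

```text
(no output)
```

View pics/crop0.png

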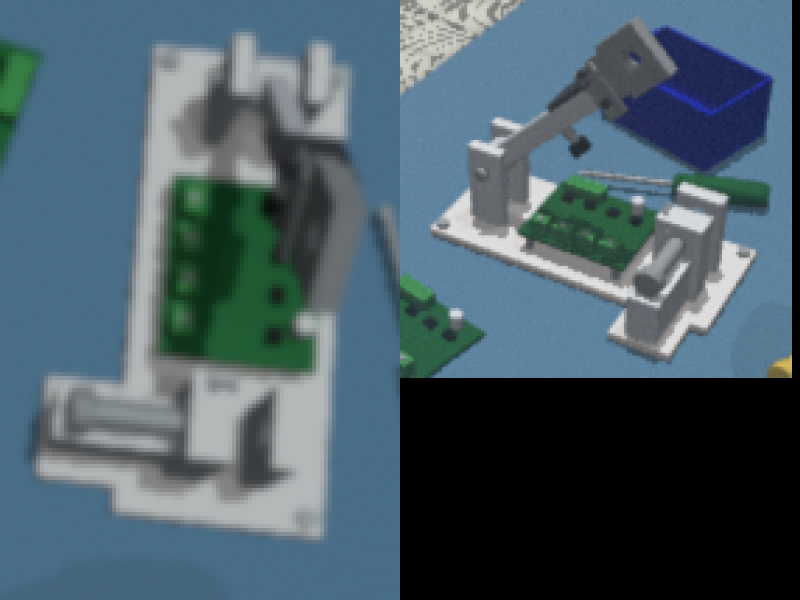

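Crops confirm it: the steel pin lies on the ledge, head at top px ~(363,227) and nose in the ear at ~(391,229). The bar is raised, with its end at about (428,180). Next I fit the jig pose and check it with an overlay.

```bash
cat > h.py <<'E'
import numpy as np,cv2
from scipy.optimize import least_squares
def proj(m,X):
    c=np.atleast_2d(X)@np.array(m["R"]).T+m["t"];return c[:,:2]/c[:,2:]*[m["fx"],m["fy"]]+[m["cx"],m["cy"]]
def ray(m,uv,z):
    R=np.array(m["R"]);C=-R.T@m["t"];d=R.T@[(uv[0]-m["cx"])/m["fx"],(uv[1]-m["cy"])/m["fy"],1];return C+d*(z-C[2])/d[2]
def jig(p,P):
    P=np.atleast_2d(P);c,s=np.cos(p[2]),np.sin(p[2])
    return np.c_[p[0]+c*P[:,0]-s*P[:,1],p[1]+s*P[:,0]+c*P[:,1],P[:,2]]
E
python3 - <<'E'
from h import *
from rig import cams
T=cams.camera_model("top");S=cams.camera_model("side")
t=lambda u,v:(345+u/4,125+v/4)
s=lambda u,v:(270+(u-400)/2.8,85+v/2.8)
print("camC",-np.array(T["R"]).T@T["t"],-np.array(S["R"]).T@S["t"])
def obs(q):
    p=q[:3];bx,by=q[3:5]
    B=lambda sx,sy:[bx+sx*.145,by+sy*.06,.01]
    return [(T,B(1,1),t(155,45)),(T,B(1,-1),t(350,68)),(T,B(-1,-1),t(323,538)),(T,B(-1,1),t(113,513)),
      (S,B(1,1),s(430,226)),(S,B(-1,-1),s(755,250)),
      (T,[.2,0,.095],t(280,43)),(T,[0,.034,.075],t(187,414)),(S,[.2,0,.095],s(500,132))]
def res(q): return np.concatenate([proj(m,jig(q[:3],P))[0]-uv for m,P,uv in obs(q)])
r=least_squares(res,[.5,-.15,0,.1,0],loss="soft_l1");q=r.x
print(q,np.round(res(q).reshape(-1,2),1))
np.save("jig.npy",q[:3])
def box(x0,x1,y0,y1,z0,z1):
    c=[[x,y,z] for x in(x0,x1) for y in(y0,y1) for z in(z0,z1)]
    return [(c[i],c[j]) for i in range(8) for j in range(i) if np.count_nonzero(np.array(c[i])-c[j])==1]
L=box(-.022,.022,.01,.034,.01,.092)+box(-.022,.022,-.024,-.01,.01,.092)+box(-.015,.015,.034,.102,.055,.056)
out=np.zeros((600,800,3),np.uint8)
for m,n,k,(u0,v0,w,h),ox in((T,"top",4,(345,125,100,150),0),(S,"side",2.8,(270,85,140,135),400)):
    im=cv2.resize(cv2.imread(f"pics/{n}0.png")[v0:v0+h,u0:u0+w],None,fx=k,fy=k,interpolation=3)
    for a,b in L:
        A,B=[tuple(int(v) for v in (proj(m,jig(q,P))[0]-[u0,v0]+.0)*k) for P in(a,b)];cv2.line(im,A,B,(0,0,255),1)
    out[:im.shape[0],ox:ox+im.shape[1]]=im
cv2.imwrite("pics/ov.png",out)
E
```

```text
camC [ 0.36645956 -0.01637771  0.86891873] [0.20789939 0.56093482 0.71227346]
[ 5.34516107e-01 -1.75194755e-01  6.00021593e-02  9.46971569e-02
 -6.15374088e-06] [[-0.1  0.2]
 [-0.   0. ]
 [ 0.1  0.7]
 [-0.1  0.3]
 [-1.8 -0.4]
 [-0.2 -0.6]
 [ 0.6  4.5]
 [-0.2 -0.1]
 [-3.8 -0.2]]
```

View pics/ov.png

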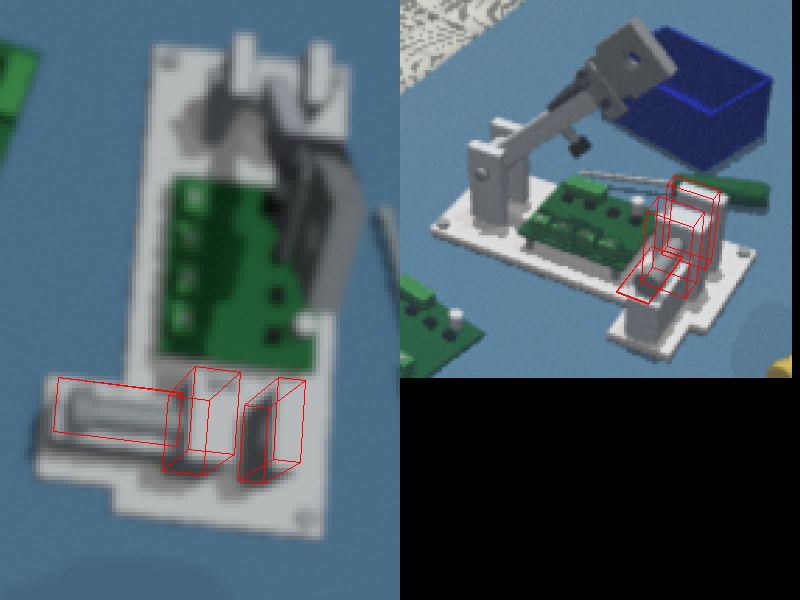

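The fit is good to about 5 mm. The ears sit slightly nearer and to the right, so the jig is at about (0.530, -0.177) with yaw 0.06. I'll move above it and look again from close by.

Call:
{"api": "servo_tool", "payload": {"moves": "0.12 -0.06 -0.08 7 0; 0.51 -0.27 -0.11 15.3 0; 0.51 -0.27 -0.11 15.3 0; 0.51 -0.27 -0.11 15.3 0; 0.51 -0.27 -0.11 15.3 0; 0.51 -0.27 -0.11 15.3 0; 0.51 -0.27 -0.11 15.3 0; 0.51 -0.27 -0.11 15.3 0; 0.51 -0.27 -0.11 15.3 0; 0.51 -0.27 -0.11 15.3 0", "grip_force": 20}}

```text
time: 0.93
position: [0.4804, -0.2951, 0.3045]
tool_rot: [1.0, 0.03, -0.0, -0.0]
ft_force: [0.7, -1.0, 0.2]
grip_width: 0.028
grip_force: 0.0
```

Call:
{"api": "servo_tool", "payload": {"moves": "0.127 -0.118 -0.03 0 0; 0.127 -0.118 -0.03 0 0; 0.127 -0.118 -0.03 0 0; 0.127 -0.118 -0.03 0 0; 0.127 -0.118 -0.03 0 0; 0.127 -0.118 -0.03 0 0; 0.127 -0.118 -0.03 0 0"}}

```text
time: 1.52
position: [0.5987, -0.1715, 0.3337]
tool_rot: [1.0, 0.031, -0.001, 0.0]
ft_force: [0.1, 0.8, 0.3]
grip_width: 0.0005
grip_force: 0.0
```

```bash
python3 - <<'E'
from h import *
from rig import cams,get_obs
import pickle
o=get_obs();W=cams.camera_model("wrist");im=cams.camera("wrist");cv2.imwrite("pics/w1.png",im);pickle.dump(W,open("w1.pkl","wb"))
print(o["position"],o["grip_width"],-np.array(W["R"]).T@W["t"],W["fx"])
E
```

```text
[ 0.59873107 -0.17153621  0.33370793] 0.00048524372795842537 [ 0.68167895 -0.16629343  0.4953982 ] 315.27926501413793
```

View pics/w1.png

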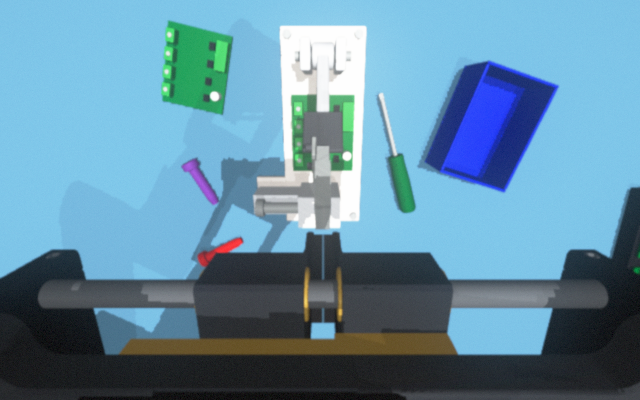

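The wrist view shows the base corners at (281,27), (363,27) and (360,221). The pin runs along row ~207 with its head's outer face at ~(255,207), and the dark pressing plate is at (323,131). Now I convert these to positions.

```bash
python3 - <<'E'
from h import *
import pickle
W=pickle.load(open("w1.pkl","rb"))
q=[.530,-.177,.06]
for n,uv,z in(("c++",(281,27),.01),("c+-",(363,27),.01),("c--",(360,221),.01),("head",(255,207),.069),("pinmid",(285,207),.069),("ledgecornerfar",(254,178),.056),("pad",(323,131),.17),("hinge",(323,57),.07)):
    X=ray(W,uv,z);d=X[:2]-q[:2];c,s=np.cos(.06),np.sin(.06);print(n,X.round(4),"jig",round(c*d[0]+s*d[1],4),round(-s*d[0]+c*d[1],4))
im=cv2.imread("pics/w1.png")[10:235,240:380];cv2.imwrite("pics/w1c.png",cv2.resize(im,None,fx=2.66,fy=2.66,interpolation=3))
E
```

```text
c++ [ 0.7677 -0.1037  0.01  ] jig 0.2417 0.0589
c+- [ 0.7746 -0.2167  0.01  ] jig 0.2418 -0.0543
c-- [ 0.4871 -0.2406  0.01  ] jig -0.0466 -0.0609
head [ 0.5231 -0.079   0.069 ] jig -0.001 0.0983
pinmid [ 0.5258 -0.1219  0.069 ] jig -0.0009 0.0552
ledgecornerfar [ 0.5625 -0.075   0.056 ] jig 0.0386 0.0998
pad [ 0.6471 -0.169   0.17  ] jig 0.1174 0.001
hinge [ 0.7268 -0.1642  0.07  ] jig 0.1973 0.001
```

View pics/w1c.png

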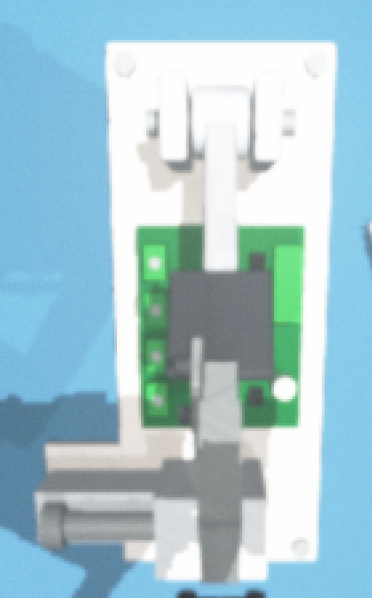

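Jig pose (0.530, -0.177, 0.06) agrees within about 2 mm. The plate is at jig x≈117, so the bar angle is about 0.72. Next, a hover just above the plate.

Call:
{"api": "servo_tool", "payload": {"moves": "0.03 0.001 0.03 0 0; 0.056 0.001 0.065 0 0; 0.056 0.001 0.105 0 0; 0.056 0.001 0.140 0 0; 0.056 0.001 0.15 0 0; 0.056 0.001 0.15 0 0"}}

```text
time: 2.07
position: [0.652, -0.1703, 0.1808]
tool_rot: [1.0, 0.029, -0.004, -0.002]
ft_force: [-0.0, 0.1, 0.8]
grip_width: 0.0005
grip_force: 0.0
```

Call:
{"api": "servo_tool", "payload": {"moves": "0 0 0.020 0 0; -0.006 0 0.030 0 0; -0.018 0 0.040 0 0; -0.025 0 0.051 0 0; -0.031 0 0.062 0 0; -0.035 0 0.072 0 0; -0.038 0 0.080 0 0; -0.040 0 0.085 0 0; -0.041 0 0.088 0 0; -0.041 0 0.088 0 0"}}

```text
time: 2.9
position: [0.6151, -0.173, 0.0974]
tool_rot: [1.0, 0.03, 0.001, 0.001]
ft_force: [1.2, -0.9, 3.5]
grip_width: 0.0002
grip_force: 1.5
```

```bash
cat > look.py <<'E'
from h import *
from rig import cams,get_obs
import sys
q=[.530,-.177,.06]
S=cams.camera_model("side")
im=cams.camera("side")
u0,v0,w,h=330,120,80,100;k=6
c=cv2.resize(im[v0:v0+h,u0:u0+w],None,fx=k,fy=k,interpolation=3)
cv2.imwrite(sys.argv[1],c)
f=lambda P:((proj(S,jig(q,P))[0]-[u0,v0]+.5)*k-.5).round(0)
for P in([-.022,.034,.092],[.022,.034,.092],[-.022,.01,.092],[.022,.01,.092],[-.022,-.01,.092],[.022,-.01,.092],[-.022,.007,.097],[.022,.007,.097],[-.022,.007,.107],[.022,.007,.107],[.022,.007,.12]): print(P,f(P))
E
python3 look.py pics/s1.png
```

```text
[-0.022, 0.034, 0.092] [283. 281.]
[0.022, 0.034, 0.092] [182. 247.]
[-0.022, 0.01, 0.092] [307. 247.]
[0.022, 0.01, 0.092] [207. 215.]
[-0.022, -0.01, 0.092] [327. 220.]
[0.022, -0.01, 0.092] [228. 189.]
[-0.022, 0.007, 0.097] [312. 234.]
[0.022, 0.007, 0.097] [211. 201.]
[-0.022, 0.007, 0.107] [314. 214.]
[0.022, 0.007, 0.107] [213. 181.]
[0.022, 0.007, 0.12] [215. 155.]
```

View pics/s1.png

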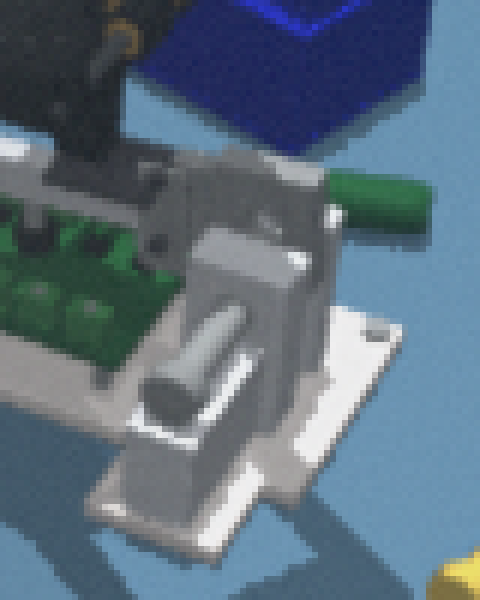

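The plate's top edge sits at v≈165–187 and its hole at about (268,222), roughly 20 mm above alignment. With the bar at about 0.083 rad, the hole looks about 4 mm above the bar's centre line. I'll press to just above that height and then try the pin.

Call:
{"api": "servo_tool", "payload": {"moves": "0 0 0.004 0 0; 0 0 0.008 0 0; 0 0 0.011 0 0; 0 0 0.011 0 0; 0 0 0.011 0 0"}}

```text
time: 3.37
position: [0.6136, -0.1709, 0.0845]
tool_rot: [1.0, 0.03, -0.001, -0.001]
ft_force: [0.4, 0.5, 1.2]
grip_width: 0.0005
grip_force: 0.1
```

Call:
{"api": "servo_tool", "payload": {"moves": "0 0 -0.035 0 0; -0.02 -0.03 -0.05 0 0; -0.047 -0.062 -0.05 0 0; -0.070 -0.095 -0.05 0 0; -0.083 -0.125 -0.035 0 0; -0.083 -0.125 0 0 0; -0.083 -0.125 0.021 0 0; -0.083 -0.125 0.021 0 0; -0.083 -0.125 0.021 0 0"}}

```text
time: 4.12
position: [0.523, -0.0511, 0.0634]
tool_rot: [1.0, 0.03, -0.002, -0.001]
ft_force: [-0.5, -0.4, 0.6]
grip_width: 0.0007
grip_force: 0.0
```

```bash
cat > st.py <<'E'
from h import *
from rig import get_obs
o=get_obs();d=o["position"][:2]-np.array([.530,-.177]);c,s=np.cos(.06),np.sin(.06)
print(o["time"],"jig",round(c*d[0]+s*d[1],4),round(-s*d[0]+c*d[1],4),o["position"][2].round(4),o["ft_force"].round(1))
E
python3 st.py;python3 look.py pics/s2.png >/dev/null
```

```text
4.1167 jig 0.0005 0.1261 0.0634 [-0.5 -0.4  0.6]
```

View pics/s2.png

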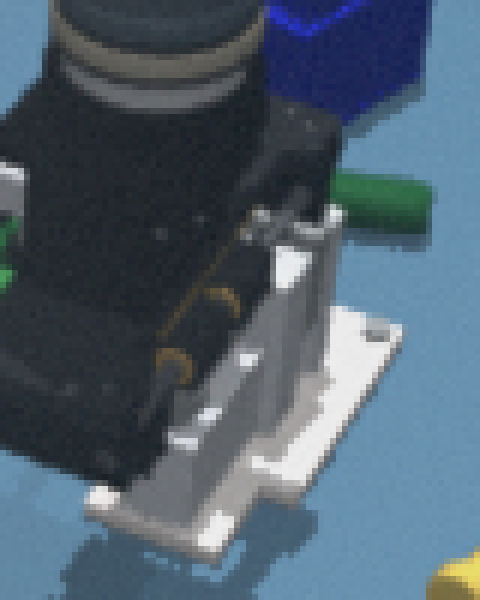

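The gripper hides the pin in this view: the fingers are beside the head and only the ear tops show, at about (295,262). I'll rely on the force and position readings and push gently.

Call:
{"api": "servo_tool", "payload": {"moves": "0 0.007 0 0 0; 0 0.012 0 0 0; 0 0.017 0 0 0; 0 0.022 0 0 0; 0 0.026 0 0 0; 0 0.029 0 0 0; 0 0.032 0 0 0; 0 0.032 0 0 0"}}

```text
time: 4.83
position: [0.5261, -0.0847, 0.0646]
tool_rot: [1.0, 0.03, 0.0, 0.0]
ft_force: [-0.2, 0.4, -0.5]
grip_width: 0.0006
grip_force: 0.0
```

```bash
python3 st.py
```

```text
4.8333 jig 0.0016 0.0924 0.0646 [-0.2  0.4 -0.5]
```

Call:
{"api": "servo_tool", "payload": {"moves": "0 0.004 0 0 0; 0 0.007 0 0 0; 0 0.010 0 0 0; 0 0.013 0 0 0; 0 0.013 0 0 0"}}

```text
time: 5.25
position: [0.5269, -0.0976, 0.0644]
tool_rot: [1.0, 0.03, 0.0, 0.0]
ft_force: [-0.3, -0.5, -0.6]
grip_width: 0.0005
grip_force: 0.0
```

```bash
python3 st.py
```

```text
5.25 jig 0.0016 0.0794 0.0644 [-0.3 -0.5 -0.6]
```

Call:
{"api": "servo_tool", "payload": {"moves": "0 0.004 0 0 0; 0 0.007 0 0 0; 0 0.010 0 0 0; 0 0.013 0 0 0; 0 0.013 0 0 0"}}

```text
time: 5.67
position: [0.5277, -0.1107, 0.0645]
tool_rot: [1.0, 0.03, 0.0, 0.0]
ft_force: [0.3, 0.2, 0.6]
grip_width: 0.0007
grip_force: 0.0
```

```bash
python3 st.py
```

```text
5.6667 jig 0.0017 0.0663 0.0645 [0.3 0.2 0.6]
```

Call:
{"api": "servo_tool", "payload": {"moves": "0 0.003 0 0 0; 0 0.005 0 0 0; 0 0.007 0 0 0; 0 0.009 0 0 0; 0 0.009 0 0 0"}}

```text
time: 6.08
position: [0.5282, -0.1193, 0.0645]
tool_rot: [1.0, 0.03, 0.0, 0.0]
ft_force: [1.0, -0.2, 0.4]
grip_width: 0.0002
grip_force: 0.2
```

```bash
python3 st.py
```

```text
6.0833 jig 0.0016 0.0577 0.0645 [ 1.  -0.2  0.4]
```

Call:
{"api": "servo_tool", "payload": {"moves": "0 0.002 0 0 0; 0 0.004 0 0 0; 0 0.006 0 0 0; 0 0.006 0 0 0"}}

```text
time: 6.42
position: [0.5281, -0.1203, 0.0647]
tool_rot: [1.0, 0.028, -0.0, -0.004]
ft_force: [3.9, 16.3, 3.5]
grip_width: 0.0003
grip_force: 7.9
```

```bash
python3 st.py; python3 - <<'E'
from h import *
from rig import cams
im=cams.camera("wrist")[60:260,220:420];W=cams.camera_model("wrist");q=[.530,-.177,.06]
cv2.imwrite("pics/w2.png",cv2.resize(im,None,fx=3,fy=3,interpolation=3))
for P in([0,.034,.07],[0,.046,.07],[0,.096,.07]):print(P,(proj(W,jig(q,P))[0]-[220,60])*3)
E
```

```text
6.4167 jig 0.0015 0.0567 0.0647 [ 3.9 16.3  3.5]
[0, 0.034, 0.07] [431.12621667 586.59058701]
[0, 0.046, 0.07] [366.06345225 586.55341158]
[0, 0.096, 0.07] [ 95.69170145 586.39892713]
```

View pics/w2.png

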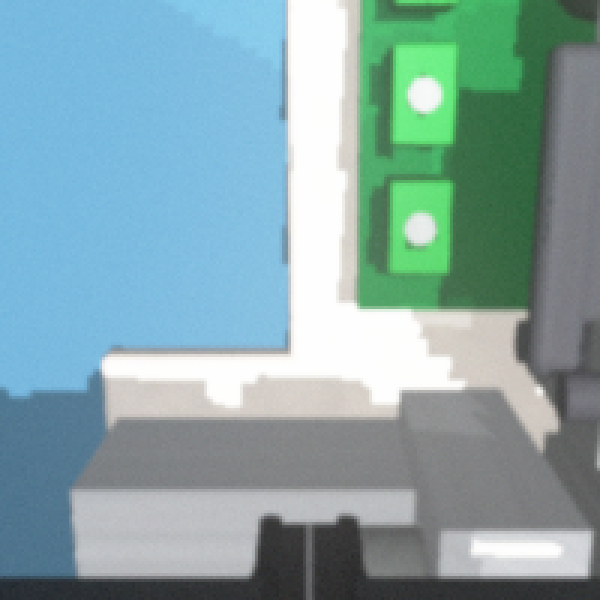

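The fingers stalled at jig y 0.0567 with 16 N. Their half-width is about 9.5 mm, so the head's outer face is at about 47 mm, where home is 46. One slightly firmer push, then I retreat and verify.

Call:
{"api": "servo_tool", "payload": {"moves": "0 0.002 0 0 0; 0 0.003 0 0 0; 0 0.003 0 0 0; 0 0.003 0 0 0"}}

```text
time: 6.8
position: [0.5281, -0.1204, 0.0647]
tool_rot: [1.0, 0.028, -0.0, -0.006]
ft_force: [5.5, 24.7, 6.0]
grip_width: 0.0006
grip_force: 12.0
```

```bash
python3 st.py
```

```text
6.8 jig 0.0015 0.0566 0.0647 [ 5.5 24.7  6. ]
```

Call:
{"api": "servo_tool", "payload": {"moves": "0 -0.006 0 0 0; 0 -0.03 0 0 0; 0 -0.05 -0.02 0 0; 0 -0.06 -0.06 0 0; 0 -0.09 -0.1 0 0; -0.03 -0.12 -0.13 0 0; -0.06 -0.15 -0.16 0 0; -0.06 -0.18 -0.19 0 0; -0.06 -0.2 -0.2 0 0; -0.06 -0.2 -0.2 0 0"}}

```text
time: 7.63
position: [0.457, 0.0716, 0.2688]
tool_rot: [0.999, 0.032, 0.004, -0.0]
ft_force: [0.3, 0.1, 0.1]
grip_width: 0.0006
grip_force: 0.0
```

```bash
python3 st.py; python3 - <<'E'
from h import *
from rig import cams
q=[.530,-.177,.06];out=np.zeros((600,800,3),np.uint8)
for n,(u0,v0,w,h),ox in(("top",(350,170,80,100),0),("side",(340,130,66,100),400)):
    m=cams.camera_model(n);im=cams.camera(n)[v0:v0+h,u0:u0+w];k=6 if ox else 5
    r=cv2.resize(im,None,fx=k,fy=k,interpolation=3);r=r[:600,:400];out[:r.shape[0],ox:ox+r.shape[1]]=r
    for P in([0,.034,.07],[0,.046,.07],[0,.085,.07],[0,-.032,.07],[0,-.024,.07]):print(n,P,(proj(m,jig(q,P))[0]-[u0,v0])*k+[ox,0])
cv2.imwrite("pics/fin.png",out)
E
```

```text
7.6333 jig -0.058 0.2525 0.2688 [0.3 0.1 0.1]
top [0, 0.034, 0.07] [208.17313129 304.76690789]
top [0, 0.046, 0.07] [180.32200647 301.3340626 ]
top [0, 0.085, 0.07] [ 89.99402489 290.20050916]
top [0, -0.032, 0.07] [361.84369051 323.70787562]
top [0, -0.024, 0.07] [343.17272145 321.40654852]
side [0, 0.034, 0.07] [565.95633166 243.81998097]
side [0, 0.046, 0.07] [553.51516819 260.69298401]
side [0, 0.085, 0.07] [511.72250611 317.37319047]
side [0, -0.032, 0.07] [631.11738475 155.4470045 ]
side [0, -0.024, 0.07] [623.50072148 165.77690514]
```

View pics/fin.png

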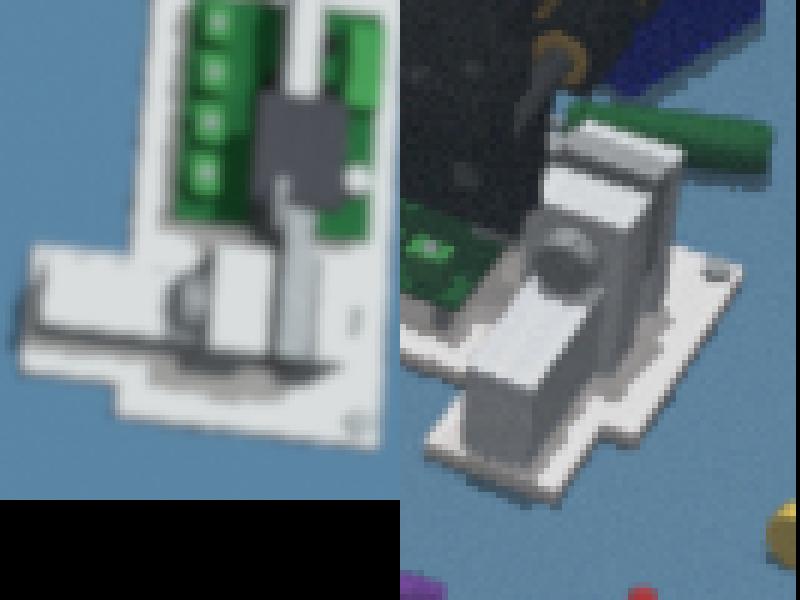

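The pin's head is against the ear: at (190,300) in the top crop, next to the face at ~208, and at (567,262) in the side crop. The ledge is empty, the bar is between the ears and the arm is clear.

```bash
python3 -c "
from rig import job
print(job.hand_in())"
```

```text
the job is handed in; nothing more can be done
None
```

The bar is pressed down and the locking pin is fully home: its head rests against the first ear, and a second 25 N push moved it no further. The arm is clear, I left the bin, screwdriver and spare board alone, and the job was handed in about 8 s into the 67 s limit.

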